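# Sort the lab bench: objectives, printed gears and sample jar into their trays

## Robot

A 6-joint arm with a two-finger parallel gripper is mounted at the origin on the work surface. World frame = base frame: x ahead of the robot, y to its left, z up, the work surface at z = 0. Lengths are in mm, angles in rad, forces in N, time in s.
With the tool pointing down it reaches from about 350 to 975 mm from the base axis. Payload 7.1 kg.
Tool frame: the origin (TCP) lies at the very end of the fingers, on their centre line; the grasp point (between the pads) lies 19 mm behind it; z points along the fingers, y is the line along which they close (so a half turn about z gives the same grasp; the last joint's range is limited). The gripper opens to 88 mm and grips with 3 to 60 N. Pads are 20 mm wide; open, the fingers measure 115 mm over their backs; the gripper's body (75 mm by 178 mm) begins 61 mm behind the grasp point.
Start: joints at [1.275, 0.423, 1.63, -0, 1.089, -0.019], TCP at [170.768, 601.201, 222.675] pointing down, gripper open.
Joint ranges: [-3, 3], [-0.9, 2.11], [0.09, 2.58], [-1.31, 4.45], [0.11, 2.69], [-2.54, 2.54]. Speed limits (rad/s): [2.39, 2.39, 3.01, 3.14, 3.14, 3.14].

## Interface

Orientations are given as a rotation vector (axis times angle).
In Python, from workcell import get_obs, get_image, job, models gives the robot as it stands.
- The arm moves only by the tool jog_arm, never from a script. Its argument "increments" is one flat list of numbers, 7 for each row, row after row: the turn, a rotation vector about the tool's x, y, z in degrees, then the shift along the tool's x, y, z in mm, then the opening in per cent of the stroke, from 0 (shut) to 100 (fully open). A call has 1 to 12 rows; each row shifts and turns the commanded pose from where the row before left it, along the tool's axes as they then stand; what a row does not reach is not made up. A row lasts 1/8 s, in which the tool goes at most 62.5 mm and 10.7 degrees, less where a joint would pass 70% of its speed; a pose out of reach is approached as far as the arm can. A call is refused whole if a number of a shift passes 62.5 or a number of a turn 10.7, either way. A call with a gripper value outside its range is refused whole. The fingers move at their own pace and stop on an object; the grip force is fixed at half the most. Time passes only in rows, so rows that do not move let the fingers close. It gives the time, the measured TCP pose, the force, the opening and the grip force at its end, in the units of the state.
- get_obs(): the state, without advancing time (a new reading comes with each control period).
- get_image(name): name is "scene" or "top" or "wrist"; returns a dict with "pixels" (420x560x3 uint8, blue, green, red), "depth" (420x560 float32, mm along the optical axis (not along the pixel's ray), 0 where there is no reading), "fx", "fy", "cx", "cy" (pixels), "cam_to_world" (4x4, takes a point from camera to world coordinates); the wrist camera has in their place "tool_from_camera" (4x4, takes a point from camera to tool coordinates, whose origin is the TCP and whose axes are the flange's). Camera axes: x right, y up, looking along -z (the intrinsics and any distortion apply to the point x, -y, -z); pixel columns grow to the right and rows downward; lengths in mm; the calibration is good to about 2 mm. A picture is of the moment at which its call begins: read the wrist's pose just before it.
- job.close_job(): hands the job in; it is judged then, once.
Trained networks look in the newest picture that a camera, given by its name, has taken for a name from the list of things; names that differ only in an ending like _2 or _b are one class to them, and where a whole thing is asked for, a point or a joint stands for the part that bears it (a point fixed in the world has none). Each returns a list of dicts, best first, with "p" (0 to 1); they miss things now and then, are a little off and sometimes report something else, mostly with a low value. They report only what shows in the picture. A call takes as long as a camera call.
- models.look_for(target, camera): "centre" ([x, y, z] in mm, in world coordinates, good to about 4 mm: the middle of the surface that is visible of it).
- models.regions_of(target, camera): "region" (420x560 bool, what is visible of it).
The state is a dict: "t": time; "qpos": joint angles; "qvel": joint speeds; "joint_torque": joint torques, N m; "ee_pos": TCP position; "orientation": TCP orientation; "ft_force": force on the tool from outside, world axes, zero at the start; "moment": the same for the moment, N m; "width": finger opening in mm; "grasp_force": force on a finger pad.
Only numpy, scipy, OpenCV 4.12 (cv2) and the standard library are available. Lean on these libraries where they do the work, as an engineer would, in place of code of your own. Each camera call takes 0.05 s, during which the arm holds its last target. There are 200 camera calls.

## Task

Clear the mixed parts on the lab bench into the two-bay trays: both microscope objectives into the blue tray, both printed gears into the red tray, one to a bay, and the sample jar into either bay of the green tray. Set each one down upright on the floor of its bay, without dropping it, and leave the amber oil bottle and the roll of grey tape where they are.

Things in the scene. Friction and masses are not known exactly. Their poses are not given: they have to be found in the camera images.
- objective_yellow_c (a point): Microscope objective standing upright on its mount, lens up: a round bright-metal barrel 30 mm in diameter from the foot to 34 mm up, then a yellow cone and a 14 mm wide black tip; 50 mm tall, 120 g or so. This point is its centre, 25 mm above its foot. Grasp it by the barrel.
- objective_blue_c (a point): Microscope objective standing upright on its mount, lens up: a round bright-metal barrel 30 mm in diameter from the foot to 34 mm up, then a blue cone and a 14 mm wide black tip; 50 mm tall, 120 g or so. This point is its centre, 25 mm above its foot. Grasp it by the barrel.
- gear_orange_c (a point): Orange printed gear wheel lying flat: toothed disc 50 mm across and 9 mm thick, with a round hub 28 mm in diameter standing up from its centre to 44 mm above the underside; 35 g or so. This point is on its axis, 22 mm above its underside. Grasp it by the hub.
- gear_black_c (a point): Black printed gear wheel lying flat: toothed disc 50 mm across and 9 mm thick, with a round hub 28 mm in diameter standing up from its centre to 44 mm above the underside; 35 g or so. This point is on its axis, 22 mm above its underside. Grasp it by the hub.
- jar_c (a point): Sample jar, upright: green glass 39 mm in diameter with a white paper band, and a white screw cap 40 mm in diameter on it (from 33 mm up to the top); 46 mm tall in all, 80 g or so. This point is its centre, 23 mm above its foot.
- tray_blue: Blue tray, fixed to the bench, 184 x 94 mm outside and 18 mm high. Origin: centre of its underside; own x along its long side, z up. Walls 4 mm, floor 4 mm thick, open top. A 4 mm divider as high as the walls, across the middle, makes two bays, each 86 x 86 mm inside, centred 45 mm either side of the origin along its x.
- tray_red: Red tray, fixed to the bench, 184 x 94 mm outside and 18 mm high. Origin: centre of its underside; own x along its long side, z up. Walls 4 mm, floor 4 mm thick, open top. A 4 mm divider as high as the walls, across the middle, makes two bays, each 86 x 86 mm inside, centred 45 mm either side of the origin along its x.
- tray_green: Green tray, fixed to the bench, 184 x 94 mm outside and 18 mm high. Origin: centre of its underside; own x along its long side, z up. Walls 4 mm, floor 4 mm thick, open top. A 4 mm divider as high as the walls, across the middle, makes two bays, each 86 x 86 mm inside, centred 45 mm either side of the origin along its x.
- oil_bottle: Amber glass bottle with black cap, standing loose among the parts, 38 mm in diameter, 68 mm tall; origin: centre of its underside. Not to be disturbed.
- tape: Roll of grey tape lying flat and loose among the parts: a ring 52 mm across, 19 mm high, with a 34 mm hole; origin: centre of its underside. Not to be disturbed.

How it is judged (in metres and radians):
At the end, for the whole second after the job is handed in: Objectives in the two bays of the blue tray and gears in those of the red tray, one to a bay, jar in a bay of the green: each within 32 mm of its bay's centre along both sides, foot on the floor (height within 4 mm), upright within 0.12 rad, released, at rest ((((x of objective_yellow_c in the frame of tray_blue between 0.013 and 0.077 m and y of objective_yellow_c in the frame of tray_blue between -0.032 and 0.032 m and z of objective_yellow_c in the frame of tray_blue between 0.025 and 0.033 m) and (x of objective_blue_c in the frame of tray_blue between -0.077 and -0.013 m and y of objective_blue_c in the frame of tray_blue between -0.032 and 0.032 m and z of objective_blue_c in the frame of tray_blue between 0.025 and 0.033 m)) or ((x of objective_yellow_c in the frame of tray_blue between -0.077 and -0.013 m and y of objective_yellow_c in the frame of tray_blue between -0.032 and 0.032 m and z of objective_yellow_c in the frame of tray_blue between 0.025 and 0.033 m) and (x of objective_blue_c in the frame of tray_blue between 0.013 and 0.077 m and y of objective_blue_c in the frame of tray_blue between -0.032 and 0.032 m and z of objective_blue_c in the frame of tray_blue between 0.025 and 0.033 m))) and (((x of gear_orange_c in the frame of tray_red between 0.013 and 0.077 m and y of gear_orange_c in the frame of tray_red between -0.032 and 0.032 m and z of gear_orange_c in the frame of tray_red between 0.022 and 0.03 m) and (x of gear_black_c in the frame of tray_red between -0.077 and -0.013 m and y of gear_black_c in the frame of tray_red between -0.032 and 0.032 m and z of gear_black_c in the frame of tray_red between 0.022 and 0.03 m)) or ((x of gear_orange_c in the frame of tray_red between -0.077 and -0.013 m and y of gear_orange_c in the frame of tray_red between -0.032 and 0.032 m and z of gear_orange_c in the frame of tray_red between 0.022 and 0.03 m) and (x of gear_black_c in the frame of tray_red between 0.013 and 0.077 m and y of gear_black_c in the frame of tray_red between -0.032 and 0.032 m and z of gear_black_c in the frame of tray_red between 0.022 and 0.03 m))) and ((x of jar_c in the frame of tray_green between 0.013 and 0.077 m and y of jar_c in the frame of tray_green between -0.032 and 0.032 m and z of jar_c in the frame of tray_green between 0.023 and 0.031 m) or (x of jar_c in the frame of tray_green between -0.077 and -0.013 m and y of jar_c in the frame of tray_green between -0.032 and 0.032 m and z of jar_c in the frame of tray_green between 0.023 and 0.031 m)) and angle between each of objective_yellow_c, objective_blue_c, gear_orange_c, gear_black_c, jar_c's own z axis and vertical below 0.12 rad and linear speed of each of objective_yellow, objective_blue, gear_orange, gear_black, jar below 0.01 m/s and angular speed of each of objective_yellow, objective_blue, gear_orange, gear_black, jar below 0.1 rad/s); the robot touches nothing.
It fails at once if the amber bottle is moved more than 15 mm or tipped (distance of oil_bottle from where it was at the start of the episode above 0.015 m or angle between oil_bottle's own z axis and vertical above 0.25 rad).
It fails at once if the roll of tape is moved more than 15 mm (distance of tape from where it was at the start of the episode above 0.015 m).
It fails at once if a part is dropped: it falls free of the fingers faster than 0.8 m/s (a fall of about 33 mm) ((linear speed of objective_yellow above 0.8 m/s and contact force between objective_yellow and the fingers below 0.05 N) or (linear speed of objective_blue above 0.8 m/s and contact force between objective_blue and the fingers below 0.05 N) or (linear speed of gear_orange above 0.8 m/s and contact force between gear_orange and the fingers below 0.05 N) or (linear speed of gear_black above 0.8 m/s and contact force between gear_black and the fingers below 0.05 N) or (linear speed of jar above 0.8 m/s and contact force between jar and the fingers below 0.05 N)).
It also fails if it takes over 112 s, if anything falls off the work surface, if the arm or the gripper's body presses on something with over 40 N, if the wrist force passes 120 N, or if a joint passes its speed limit or range.

## Working session

There is one attempt and no reset: what is moved stays moved. The work goes in short steps, Python scripts to look and compute and a tool call to move; the robot and the scene stay as the last step left them, time stands still between calls to the robot, and variables do not carry over. Pictures are saved under pics/ and viewed, at most 14 in all, crops included, and the job is handed in when it is done.

Besides the shell and the picture viewer there is one more tool, called after "Call:" as name(argument=value, ...), one argument or row to a line, values as JSON. jog_arm: Moves the arm, as the interface text tells. Its arguments: {"type":"object","properties":{"increments":{"type":"array"}},"required":["increments"]}

```bash
mkdir -p pics; ls
python3 - <<'E'
from workcell import get_obs,get_image,models
import cv2,numpy as np
o=get_obs();print(o['t'],o['ee_pos'],o['orientation'],o['width'])
im=get_image('top');cv2.imwrite('pics/top0.png',im['pixels']);print(im['cam_to_world'],im['fx'],im['cx'],im['cy'])
for n in ['objective_yellow_c','objective_blue_c','gear_orange_c','gear_black_c','jar_c','tray_blue','tray_red','tray_green','oil_bottle','tape']:
    print(n,[(np.round(d['centre']).tolist(),round(d['p'],2)) for d in models.look_for(n,'top')[:3]])
print(get_obs()['t'])
E
```

```text
pics
0.0 [170.62700602 600.68121811 221.89185721] [-4.33351680e-01 -3.11132777e+00  2.41452314e-03] 87.69044852221545
[[-2.93552525e-02  9.95515009e-01 -8.99340616e-02  4.24609611e+02]
 [-9.99412297e-01 -2.76383007e-02  2.02777130e-02  1.59997299e+01]
 [ 1.77011430e-02  9.04764644e-02  9.95741271e-01  1.22712356e+03]
 [ 0.00000000e+00  0.00000000e+00  0.00000000e+00  1.00000000e+00]] 453.6794977397619 281.3626731899331 204.56432134250247
objective_yellow_c [([457.0, -120.0, 36.0], 0.67)]
objective_blue_c [([622.0, -3.0, -3.0], 0.52)]
gear_orange_c [([449.0, 135.0, 39.0], 0.6), ([633.0, -117.0, 10.0], 0.53)]
gear_black_c [([510.0, 388.0, 6.0], 0.57)]
jar_c [([614.0, 142.0, 50.0], 0.72)]
tray_blue [([618.0, 142.0, 46.0], 0.64), ([624.0, -1.0, -3.0], 0.63), ([457.0, -122.0, 41.0], 0.32)]
tray_red [([550.0, -268.0, 2.0], 0.71)]
tray_green [([550.0, 259.0, 8.0], 0.68)]
oil_bottle [([496.0, -391.0, 47.0], 0.72)]
tape [([438.0, 25.0, 18.0], 0.6)]
0.55
```

View pics/top0.png

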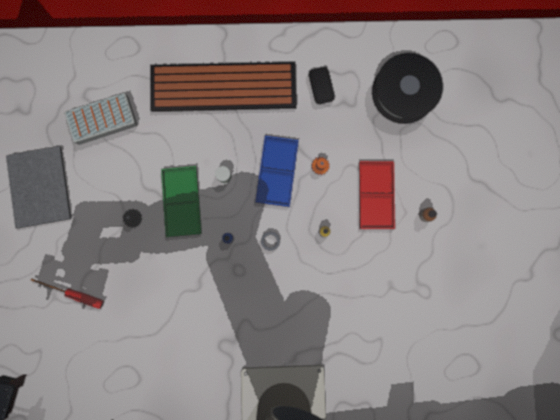

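```bash
cat > h.py <<'E'
from workcell import get_obs,get_image,models
import cv2,numpy as np
def cloud(im):
    d=im['depth'];v,u=np.mgrid[:420,:560]
    P=np.stack([(u-im['cx'])/im['fx']*d,-(v-im['cy'])/im['fy']*d,-d],-1)
    M=im['cam_to_world'];return P@M[:3,:3].T+M[:3,3]
E
python3 - <<'E'
from h import *
im=get_image('top');W=cloud(im)
print({k:v for k,v in im.items() if k not in('pixels','depth','cam_to_world')})
hsv=cv2.cvtColor(im['pixels'],cv2.COLOR_BGR2HSV)
for n,(u,v) in dict(blackg=(132,217),jar=(224,173),bobj=(228,238),tape=(270,240),og=(320,165),yobj=(325,230),bottle=(428,213)).items():
    s=np.s_[v-20:v+20,u-20:u+20]
    p=W[s].reshape(-1,3); p=p[im['depth'][s].ravel()>0]
    m=np.hypot(*(p[:,:2]-np.median(W[v-2:v+3,u-2:u+3].reshape(-1,3),0)[:2]).T)<40
    p=p[m]; top=np.percentile(p[:,2],98); 
    for lo in (12,28): 
        q=p[p[:,2]>lo]
        if len(q): print(n,lo,len(q),'top',top.round(1),'mean',q.mean(0).round(1),'mid',((q.min(0)+q.max(0))/2).round(1))
for n,lo,hi in (('blue',(105,120,40),(130,255,255)),('green',(50,80,20),(80,255,255)),('red',(0,150,60),(8,255,255))):
    m=cv2.inRange(hsv,lo,hi);k,l,st,c=cv2.connectedComponentsWithStats(m)
    for i in range(1,k):
        if 1000<st[i,4]<6000:
            p=W[(l==i)&(im['depth']>0)]
            print(n,st[i],cv2.minAreaRect(p[:,:2].astype(np.float32)),np.percentile(p[:,2],[5,50,95]).round(1))
print('bench',np.median(W[300:330,400:440,2]))
c=cv2.resize(im['pixels'][130:270,100:460],None,fx=2.2,fy=2.2,interpolation=cv2.INTER_CUBIC);cv2.imwrite('pics/top1.png',c)
E
```

```text
{'fx': 453.6794977397619, 'fy': 453.6794977397619, 'cx': 281.3626731899331, 'cy': 204.56432134250247}
blackg 12 143 top 46.5 mean [510.4 389.   36.5] mid [513.5 394.1  31.3]
blackg 28 108 top 46.5 mean [510.3 389.8  42.8] mid [510.1 391.1  39.4]
jar 12 208 top 49.2 mean [616.8 143.9  43.6] mid [618.2 144.6  32.9]
jar 28 190 top 49.2 mean [617.9 144.7  45.6] mid [618.3 144.6  40.1]
bobj 12 110 top 48.8 mean [448.8 134.7  38.9] mid [448.6 135.7  33. ]
bobj 28 100 top 48.8 mean [448.9 135.7  40.9] mid [448.5 136.5  42.1]
tape 12 167 top 21.4 mean [438.   23.8  18.2] mid [438.8  24.4  18.4]
og 12 120 top 45.7 mean [ 637.7 -116.8   37.2] mid [ 640.5 -117.9   31.5]
og 28 94 top 45.7 mean [ 638.4 -117.4   42.7] mid [ 639.2 -117.1   39.5]
yobj 12 112 top 48.7 mean [ 459.1 -118.8   38.6] mid [ 459.7 -120.1   33.8]
yobj 28 102 top 48.7 mean [ 459.1 -119.7   40.6] mid [ 459.3 -120.1   41.6]
bottle 12 207 top 67.6 mean [ 495.4 -392.    44.6] mid [ 496.7 -396.4   42. ]
bottle 28 177 top 67.6 mean [ 495.8 -393.4   48.6] mid [ 496.7 -396.5   49.9]
blue [ 257  136   41   70 2185] ((626.8273315429688, 1.3958778381347656), (89.67232513427734, 182.15257263183594), 80.41490173339844) [ 0.   4.2 16.3]
green [ 162  166   39   70 2254] ((551.994873046875, 260.13433837890625), (181.0033721923828, 92.471435546875), 3.3612356185913086) [ 0.4  4.8 17.5]
red [ 360  162   33   66 2048] ((554.9090576171875, -266.0645446777344), (91.34953308105469, 177.50184631347656), 87.90666198730469) [-0.5  3.9 16.3]
bench -1.131422977821103
```

View pics/top1.png

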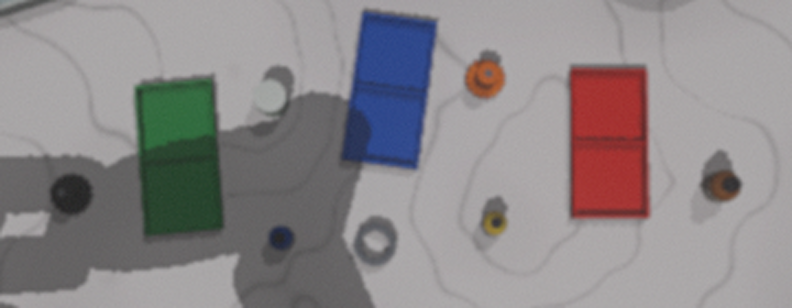

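Call:
jog_arm(
  increments=[0, 0, -8, 0, 0, 0, 100, 0, 0, -8, 0, 0, 0, 100, 0, 0, 0, -34, -21, 10, 100, 0, 0, 0, -34, -21, 10, 100, 0, 0, 0, -34, -21, 10, 100, 0, 0, 0, -34, -21, 10, 100, 0, 0, 0, -34, -21, 10, 100, 0, 0, 0, -34, -21, 10, 100, 0, 0, 0, -34, -21, 10, 100, 0, 0, 0, -34, -21, 10, 100, 0, 0, 0, -34, -21, 10, 100, 0, 0, 0, -34, -21, 10, 100],
)

```text
t: 2.1
ee_pos: [512.5, 391.3, 122.5]
orientation: [-0.004, 3.141, 0.0]
ft_force: [-0.0, 0.8, -0.0]
width: 87.6
grasp_force: 0.0
```

```bash
cat >> h.py <<'E'
from scipy.spatial.transform import Rotation as R
def wcloud():
    o=get_obs();im=get_image('wrist');T=np.eye(4);T[:3,:3]=R.from_rotvec(o['orientation']).as_matrix();T[:3,3]=o['ee_pos']
    im['cam_to_world']=T@im['tool_from_camera'];return o,im,cloud(im)
E
python3 - <<'E'
from h import *
o,im,W=wcloud();cv2.imwrite('pics/w0.png',im['pixels'])
print(o['ee_pos'])
m=(im['depth']>0)&(W[...,2]>28)&(W[...,2]<60)&(np.hypot(W[...,0]-510,W[...,1]-390)<40)
p=W[m];print(m.sum(),p.mean(0),(p.min(0)+p.max(0))/2,np.percentile(p[:,2],95))
E
```

```text
[512.45453676 391.33515748 122.45089144]
1120 [506.93843317 390.70579057  43.01449092] [508.71122558 390.7423274   37.37596806] 45.293402472232664
```

View pics/w0.png

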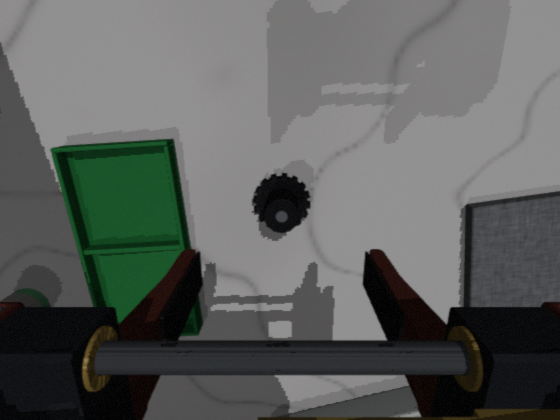

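Call:
jog_arm(
  increments=[0, 0, 0, 3, -1, 30, 100, 0, 0, 0, 0, 0, 30, 100, 0, 0, 0, 0, 0, 27, 100, 0, 0, 0, 0, 0, 20, 100, 0, 0, 0, 0, 0, 0, 100, 0, 0, 0, 0, 0, 0, 0, 0, 0, 0, 0, 0, 0, 0, 0, 0, 0, 0, 0, 0, 0, 0, 0, 0, 0, 0, 0, 0, 0, 0, 0, 0, 0, 0, 0, 0, 0, 0, 0, 0, 0, 0],
)

```text
t: 3.52
ee_pos: [508.3, 391.0, 15.7]
orientation: [-0.004, 3.142, 0.0]
ft_force: [0.4, 0.1, -0.6]
width: 31.3
grasp_force: 0.0
```

Call:
jog_arm(
  increments=[0, 0, 0, 0, 0, 0, 0, 0, 0, 0, 0, 0, 0, 0, 0, 0, 0, 0, 0, 0, 0, 0, 0, 0, 0, 0, -10, 0, 0, 0, 0, 0, 0, -20, 0, 0, 0, 0, 0, 0, -30, 0, 0, 0, 0, 0, 0, -30, 0, 0, 0, 0, 0, 0, -20, 0, 0, 0, 0, 0, 0, -5, 0, 0, 0, 0, 0, 0, 0, 0],
)

```text
t: 4.78
ee_pos: [508.1, 390.9, 130.7]
orientation: [0.004, -3.142, 0.0]
ft_force: [-0.9, -0.5, -0.4]
width: 27.5
grasp_force: 30.0
```

Call:
jog_arm(
  increments=[0, 0, 0, 0, -30, 0, 0, 0, 0, 0, 0, -50, 0, 0, 0, 0, 0, 0, -60, 0, 0, 0, 0, 0, 0, -60, 0, 0, 0, 0, 0, 0, -60, 0, 0, 0, 0, 0, 0, -60, 0, 0, 0, 0, 0, 0, -60, 0, 0, 0, 0, 0, 0, -60, 0, 0, 0, 0, 0, 0, -60, 0, 0, 0, 0, 0, 0, -60, 0, 0, 0, 0, 0, 0, -60, 0, 0, 0, 0, 0, 0, -35, 0, 0],
)

```text
t: 6.28
ee_pos: [508.9, -266.5, 129.4]
orientation: [0.001, -3.14, -0.001]
ft_force: [0.3, -0.1, -0.2]
width: 27.6
grasp_force: 30.0
```

Call:
jog_arm(
  increments=[0, 0, 0, 0, 0, 20, 0, 0, 0, 0, 0, 0, 35, 0, 0, 0, 0, 0, 0, 35, 0, 0, 0, 0, 0, 0, 15, 0, 0, 0, 0, 0, 0, 4, 0, 0, 0, 0, 0, 0, 1, 0, 0, 0, 0, 0, 0, 0, 0, 0, 0, 0, 0, 0, 0, 52, 0, 0, 0, 0, 0, 0, 52, 0, 0, 0, 0, 0, 0, 52, 0, 0, 0, 0, 0, 0, 52, 0, 0, 0, 0, 0, 0, 52],
)

```text
t: 7.78
ee_pos: [509.9, -264.0, 20.7]
orientation: [0.004, -3.142, -0.0]
ft_force: [-0.1, -0.1, -0.4]
width: 45.5
grasp_force: 0.0
```

Call:
jog_arm(
  increments=[0, 0, 0, 0, 0, -20, 52, 0, 0, 0, 0, 0, -40, 60, 0, 0, 0, 0, 0, -30, 100, 0, 0, 0, -20, 20, 0, 100, 0, 0, 0, -36, 43, 0, 100, 0, 0, 0, -36, 43, 0, 100, 0, 0, 0, -36, 41, 0, 100, 0, 0, 0, 0, 0, 0, 100, 0, 0, 0, 0, 0, 30, 100, 0, 0, 0, 0, 0, 35, 100, 0, 0, 0, 0, 0, 20, 100, 0, 0, 0, 0, 0, 10, 100],
)

```text
t: 9.28
ee_pos: [636.8, -117.2, 15.1]
orientation: [0.003, -3.14, -0.0]
ft_force: [0.0, 0.2, -0.0]
width: 87.9
grasp_force: 0.0
```

Call:
jog_arm(
  increments=[0, 0, 0, 0, 0, 0, 100, 0, 0, 0, 0, 0, 0, 0, 0, 0, 0, 0, 0, 0, 0, 0, 0, 0, 0, 0, 0, 0, 0, 0, 0, 0, 0, 0, 0, 0, 0, 0, 0, 0, 0, 0, 0, 0, 0, 0, 0, 0, 0, 0, 0, 0, 0, 0, 0, 0, 0, 0, 0, 0, 0, 0, 0, 0, 0, 0, 0, 0, 0, 0, 0, 0, 0, 0, 0, 0, 0],
)

```text
t: 10.65
ee_pos: [637.6, -116.7, 15.7]
orientation: [-0.004, 3.142, -0.0]
ft_force: [-0.7, -0.2, 0.9]
width: 27.6
grasp_force: 30.0
```

Call:
jog_arm(
  increments=[0, 0, 0, 0, 0, -10, 0, 0, 0, 0, 0, 0, -30, 0, 0, 0, 0, 0, 0, -30, 0, 0, 0, 0, 0, 0, -10, 0, 0, 0, 0, 8, -31, 0, 0, 0, 0, 0, 10, -45, 0, 0, 0, 0, 0, 10, -45, 0, 0, 0, 0, 0, 10, -30, 0, 0, 0, 0, 0, 0, 0, 0, 0, 0, 0, 0, 0, 0, 25, 0, 0, 0, 0, 0, 0, 35, 0, 0, 0, 0, 0, 0, 10, 0],
)

```text
t: 12.15
ee_pos: [598.5, -265.8, 23.3]
orientation: [0.005, -3.138, -0.003]
ft_force: [-1.0, 0.2, -0.2]
width: 27.6
grasp_force: 30.0
```

Call:
jog_arm(
  increments=[0, 0, 0, 0, 0, 4, 0, 0, 0, 0, 0, 0, 1, 0, 0, 0, 0, 0, 0, 0, 0, 0, 0, 0, 0, 0, 0, 52, 0, 0, 0, 0, 0, 0, 52, 0, 0, 0, 0, 0, 0, 52, 0, 0, 0, 0, 0, 0, 52, 0, 0, 0, 0, 0, 0, 52, 0, 0, 0, 0, 0, -20, 52, 0, 0, 0, 0, 0, -40, 60, 0, 0, 0, 0, 0, -40, 100, 0, 0, 0, 0, 0, 0, 100],
)

```text
t: 13.65
ee_pos: [602.5, -268.9, 125.7]
orientation: [-0.004, 3.134, -0.005]
ft_force: [0.3, 0.1, 0.5]
width: 69.3
grasp_force: 0.0
```

Call:
jog_arm(
  increments=[0, 0, 0, 20, 20, 0, 100, 0, 0, 0, 40, 43, 0, 100, 0, 0, 0, 45, 45, 0, 100, 0, 0, 0, 36, 40, 0, 100, 0, 0, 0, 0, 0, 0, 100, 0, 0, 0, 0, 0, 20, 100, 0, 0, 0, 0, 0, 40, 100, 0, 0, 0, 0, 0, 35, 100, 0, 0, 0, 0, 0, 15, 100, 0, 0, 0, 0, 0, 1, 100, 0, 0, 0, 0, 0, 0, 0, 0, 0, 0, 0, 0, 0, 0],
)

```text
t: 15.15
ee_pos: [460.2, -121.2, 10.7]
orientation: [-0.004, 3.14, -0.001]
ft_force: [-1.0, 0.6, -0.3]
width: 71.4
grasp_force: 0.0
```

Call:
jog_arm(
  increments=[0, 0, 0, 0, 0, 0, 0, 0, 0, 0, 0, 0, 0, 0, 0, 0, 0, 0, 0, 0, 0, 0, 0, 0, 0, 0, 0, 0, 0, 0, 0, 0, 0, 0, 0, 0, 0, 0, 0, 0, 0, 0, 0, 0, 0, 0, 0, 0, 0, 0, 0, 0, 0, 0, 0, 0, 0, 0, 0, 0, 0, 0, 0, 0, 0, 0, 0, 0, 0, 0, 0, 0, 0, 0, 0, 0, 0],
)

```text
t: 16.52
ee_pos: [459.4, -120.9, 9.7]
orientation: [-0.004, 3.142, -0.0]
ft_force: [-0.6, -0.6, 1.2]
width: 29.1
grasp_force: 30.0
```

Call:
jog_arm(
  increments=[0, 0, 0, 0, 0, -10, 0, 0, 0, 0, 0, 0, -30, 0, 0, 0, 0, 0, 0, -30, 0, 0, 0, 0, 0, 0, -10, 0, 0, 0, 0, -25, 13, 0, 0, 0, 0, 0, -50, 27, 0, 0, 0, 0, 0, -55, 30, 0, 0, 0, 0, 0, -52, 28, 0, 0, 0, 0, 0, -30, 17, 0, 0, 0, 0, 0, 0, 0, 0, 0, 0, 0, 0, 0, 0, 25, 0, 0, 0, 0, 0, 0, 30, 0],
)

```text
t: 18.02
ee_pos: [669.8, -6.0, 34.0]
orientation: [0.003, -3.141, 0.0]
ft_force: [-0.2, 0.2, -0.9]
width: 28.9
grasp_force: 30.0
```

Call:
jog_arm(
  increments=[0, 0, 0, 0, 0, 15, 0, 0, 0, 0, 0, 0, 4, 0, 0, 0, 0, 0, 0, 1, 0, 0, 0, 0, 0, 0, 0, 0, 0, 0, 0, 0, 0, 0, 52, 0, 0, 0, 0, 0, 0, 52, 0, 0, 0, 0, 0, 0, 52, 0, 0, 0, 0, 0, 0, 52, 0, 0, 0, 0, 0, 0, 52, 0, 0, 0, 0, 0, -20, 52, 0, 0, 0, 0, 0, -40, 60, 0, 0, 0, 0, 0, -40, 100],
)

```text
t: 19.52
ee_pos: [671.0, -5.5, 116.9]
orientation: [-0.004, 3.141, -0.0]
ft_force: [0.3, 0.6, 0.7]
width: 59.1
grasp_force: 0.0
```

Call:
jog_arm(
  increments=[0, 0, 0, 10, 25, 0, 100, 0, 0, 0, 15, 45, 0, 100, 0, 0, 0, 18, 50, 0, 100, 0, 0, 0, 10, 31, 0, 100, 0, 0, 0, 0, 0, 0, 100, 0, 0, 0, 0, 0, 25, 100, 0, 0, 0, 0, 0, 40, 100, 0, 0, 0, 0, 0, 25, 100, 0, 0, 0, 0, 0, 5, 100, 0, 0, 0, 0, 0, 0, 100, 0, 0, 0, 0, 0, 0, 0, 0, 0, 0, 0, 0, 0, 0],
)

```text
t: 21.02
ee_pos: [618.3, 145.5, 20.8]
orientation: [-0.004, 3.14, 0.001]
ft_force: [-0.6, -0.7, -0.4]
width: 71.2
grasp_force: 0.0
```

Call:
jog_arm(
  increments=[0, 0, 0, 0, 0, 0, 0, 0, 0, 0, 0, 0, 0, 0, 0, 0, 0, 0, 0, 0, 0, 0, 0, 0, 0, 0, 0, 0, 0, 0, 0, 0, 0, 0, 0, 0, 0, 0, 0, 0, 0, 0, 0, 0, 0, 0, 0, 0, 0, 0, 0, 0, 0, 0, 0, 0, 0, 0, 0, 0, 0, 0, 0, 0, 0, 0, 0, 0, 0, 0],
)

```text
t: 22.28
ee_pos: [617.6, 145.3, 19.7]
orientation: [-0.004, 3.142, -0.0]
ft_force: [-1.2, -2.0, 2.8]
width: 39.0
grasp_force: 30.0
```

Call:
jog_arm(
  increments=[0, 0, 0, 0, 0, -10, 0, 0, 0, 0, 0, 0, -30, 0, 0, 0, 0, 0, 0, -25, 0, 0, 0, 0, 0, 0, -5, 0, 0, 0, 0, 5, 23, 0, 0, 0, 0, 0, 6, 40, 0, 0, 0, 0, 0, 6, 35, 0, 0, 0, 0, 0, 4, 20, 0, 0, 0, 0, 0, 0, 0, 0, 0, 0, 0, 0, 0, 0, 20, 0, 0, 0, 0, 0, 0, 30, 0, 0, 0, 0, 0, 0, 10, 0],
)

```text
t: 23.78
ee_pos: [594.7, 261.3, 26.7]
orientation: [0.002, -3.137, 0.003]
ft_force: [-0.0, 0.5, -0.3]
width: 39.5
grasp_force: 30.0
```

Call:
jog_arm(
  increments=[0, 0, 0, 0, 0, 4, 0, 0, 0, 0, 0, 0, 1, 0, 0, 0, 0, 0, 0, 0, 0, 0, 0, 0, 0, 0, 0, 57, 0, 0, 0, 0, 0, 0, 57, 0, 0, 0, 0, 0, 0, 57, 0, 0, 0, 0, 0, 0, 57, 0, 0, 0, 0, 0, 0, 57, 0, 0, 0, 0, 0, -20, 57, 0, 0, 0, 0, 0, -40, 60, 0, 0, 0, 0, 0, -40, 100, 0, 0, 0, 0, 0, 0, 100],
)

```text
t: 25.28
ee_pos: [598.9, 264.5, 129.7]
orientation: [-0.004, 3.134, 0.005]
ft_force: [0.4, 0.2, -0.9]
width: 68.9
grasp_force: 0.0
```

Call:
jog_arm(
  increments=[0, 0, 0, 20, -18, 0, 100, 0, 0, 0, 45, -39, 0, 100, 0, 0, 0, 48, -41, 0, 100, 0, 0, 0, 35, -30, 0, 100, 0, 0, 0, 0, 0, 0, 100, 0, 0, 0, 0, 0, 20, 100, 0, 0, 0, 0, 0, 40, 100, 0, 0, 0, 0, 0, 35, 100, 0, 0, 0, 0, 0, 15, 100, 0, 0, 0, 0, 0, 5, 100, 0, 0, 0, 0, 0, 0, 0, 0, 0, 0, 0, 0, 0, 0],
)

```text
t: 26.78
ee_pos: [449.9, 135.7, 10.6]
orientation: [-0.004, 3.14, 0.001]
ft_force: [-0.2, -0.3, 0.2]
width: 71.3
grasp_force: 0.0
```

Call:
jog_arm(
  increments=[0, 0, 0, 0, 0, 0, 0, 0, 0, 0, 0, 0, 0, 0, 0, 0, 0, 0, 0, 0, 0, 0, 0, 0, 0, 0, 0, 0, 0, 0, 0, 0, 0, 0, 0, 0, 0, 0, 0, 0, 0, 0, 0, 0, 0, 0, 0, 0, 0, 0, 0, 0, 0, 0, 0, 0, 0, 0, 0, 0, 0, 0, 0, 0, 0, 0, 0, 0, 0, 0, 0, 0, 0, 0, 0, 0, 0],
)

```text
t: 28.15
ee_pos: [449.1, 135.4, 9.7]
orientation: [-0.004, 3.142, -0.0]
ft_force: [-0.1, -0.9, 2.5]
width: 28.5
grasp_force: 30.0
```

Call:
jog_arm(
  increments=[0, 0, 0, 0, 0, -10, 0, 0, 0, 0, 0, 0, -30, 0, 0, 0, 0, 0, 0, -30, 0, 0, 0, 0, 0, 0, -10, 0, 0, 0, 0, -18, -17, 0, 0, 0, 0, 0, -38, -36, 0, 0, 0, 0, 0, -45, -42, 0, 0, 0, 0, 0, -33, -31, 0, 0, 0, 0, 0, 0, 0, 0, 0, 0, 0, 0, 0, 0, 25, 0, 0, 0, 0, 0, 0, 30, 0, 0, 0, 0, 0, 0, 15, 0],
)

```text
t: 29.65
ee_pos: [581.1, 10.5, 17.8]
orientation: [0.005, -3.138, -0.0]
ft_force: [-1.5, -0.2, -0.7]
width: 28.5
grasp_force: 30.0
```

Call:
jog_arm(
  increments=[0, 0, 0, 0, 0, 4, 0, 0, 0, 0, 0, 0, 1, 0, 0, 0, 0, 0, 0, 0, 0, 0, 0, 0, 0, 0, 0, 52, 0, 0, 0, 0, 0, 0, 52, 0, 0, 0, 0, 0, 0, 52, 0, 0, 0, 0, 0, 0, 52, 0, 0, 0, 0, 0, 0, 52, 0, 0, 0, 0, 0, -20, 52, 0, 0, 0, 0, 0, -40, 60, 0, 0, 0, 0, 0, -40, 60, 0, 0, 0, 0, 0, -40, 60],
)

```text
t: 31.15
ee_pos: [583.4, 9.7, 157.4]
orientation: [-0.004, 3.14, -0.0]
ft_force: [0.9, -0.9, -0.5]
width: 52.7
grasp_force: 0.0
```

Call:
jog_arm(
  increments=[0, 0, 0, 40, 40, -20, 60, 0, 0, 0, 40, 50, -20, 60, 0, 0, 0, 30, 60, 0, 60, 0, 0, 0, 30, 60, 0, 60, 0, 0, 0, 20, 60, 0, 60, 0, 0, 0, 20, 60, 0, 60, 0, 0, 0, 20, 60, 0, 60, 0, 0, 0, 20, 40, 0, 60, 0, 0, 0, 0, 0, 0, 60, 0, 0, 0, 0, 0, 0, 60],
)

```text
t: 32.4
ee_pos: [369.9, 424.9, 194.0]
orientation: [-0.005, 3.141, -0.0]
ft_force: [0.2, 0.1, 0.9]
width: 52.4
grasp_force: 0.0
```

Run:
```python
from h import *
im=get_image('top');W=cloud(im)
for n,x,y in (('yel',671,-6),('blu',583,9),('blackg',510,-264),('og',600,-268),('jar',597,263),('tape',438,24),('bottle',496,-393)):
    m=(im['depth']>0)&(W[...,2]>(12 if n=='tape' else 28))&(np.hypot(W[...,0]-x,W[...,1]-y)<38)
    p=W[m];print(n,m.sum(),p.mean(0).round(1),np.percentile(p[:,2],98).round(1))
c=cv2.resize(im['pixels'][130:270,100:460],None,fx=2.2,fy=2.2,interpolation=cv2.INTER_CUBIC);cv2.imwrite('pics/top2.png',c)
```

```text
yel 103 [669.8  -3.5  44.2] 56.3
blu 102 [582.8  11.6  45. ] 56.1
blackg 102 [ 512.7 -260.8   45.4] 52.2
og 104 [ 601.7 -264.4   45.6] 51.4
jar 208 [596.9 263.3  48.5] 54.0
tape 164 [437.8  24.2  18.8] 23.8
bottle 182 [ 495.6 -393.1   48.5] 70.0
```

View pics/top2.png

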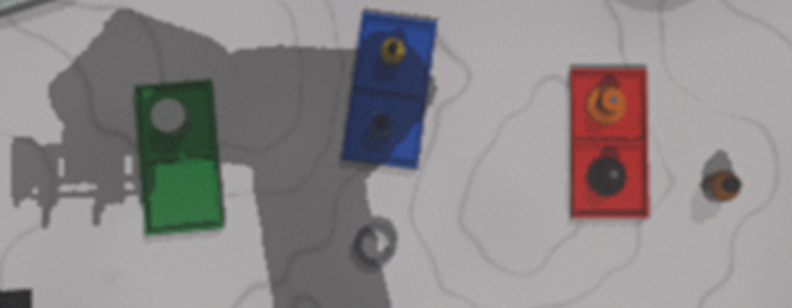

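The crop shows every part upright in its bay: the objectives at (393,50) and (381,125), the gears at (606,103) and (606,176), and the jar at (168,115). The tape and bottle haven't moved.

```bash
python3 -c "from workcell import job;print(job.close_job())"
```

```text
the job is handed in; nothing more can be done
None
```

The job is handed in, with no verdict returned: in the last camera check both objectives stood in the blue tray, both gears in the red and the jar in the green, with the bottle and tape unmoved, at about 32 s.

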